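# Lock the bayonet cap of a wine filter

### The job

One of the two steel wine filters on the worktable is still open: its black cap stands proud with the wing handle in line with the hose barbs. Close it: push that cap down against its spring, turn it a quarter turn clockwise (seen from above), then let it rise so that it seats locked in its notch, and let go. The other filter is already closed.

Things in the scene. Friction and masses are not known exactly. Their poses are not given: they have to be found in the camera images.
- filter_cap: Loose black cap, about 0.15 kg, upright in the open filter's mouth. Origin: centre of its underside. Plug 56 mm wide, z 0-34 mm; on it a wing handle 50 mm long (cap x), 14 mm thick (y), top at z 82 mm: grasp its upper half. Two lugs at +x and -x, 12 mm wide. At first cap x is within 4 deg of housing x, origin 72 mm above the housing's; locked: 62 mm, wing across.
- filter_housing: Open steel filter, fixed. 88 mm wide, 90 mm high; keep fingertips above this rim. Origin: centre of its underside, z up. Hose barbs at +x and -x reach 75 mm from the axis, 35 mm up; the mouth's entry slots lie in the same line. Once pushed in, the cap turns clockwise from above to an end stop at 93 deg; the locking notch spans 75 to 93 deg. The other way is blocked.
- spring_plate (a joint): Push depth (m) of the spring plate under the cap: 0 at the start, 0.026 bottomed. It takes 5 N to start, 10 N fully down. The lugs pass under the lip from 0.016 on: push 0.018 to 0.025 and keep it down while turning. In the notch the spring lifts the cap back to 0.010 (locked). Let go short of the notch, it stays at 0.016 or springs back to 0: not locked.
- closed_filter: The other filter, same make and size, fixed, its cap already locked: cap 10 mm lower (wing top 144 mm above the table, not 154 mm) and wing across the line of its barbs. Origin: centre of its underside; x runs along its barbs. Nothing to do here; its cap does not move.
There are look-alikes about, which are no part of the job. Several things have the shape of the filter_cap; the one meant has the colours described above.

How it is judged:
By the outcome, as a careful person would: the job done as asked, in the order asked, and still so for the second after the job is handed in, with the robot touching nothing.
It also fails if it takes over 35 s, if anything falls off the work surface, if the arm or the gripper's body presses on something with over 40 N, if the wrist force passes 120 N, or if a joint passes its speed limit or range.

### The arm

A 7-joint arm with a two-finger parallel gripper is mounted at the origin on the work surface; the furniture and walls round the work are solid. World frame = base frame: x ahead of the robot, y to its left, z up, the work surface at z = 0. Lengths are in m, angles in rad, forces in N, time in s.
With the tool pointing down it reaches from about 0.4 to 0.85 m from the base axis. Payload 10.4 kg.
Tool frame: the origin (TCP) lies on the centre line of the jaws, within the pads' length; the fingertips stand 17 mm ahead of it and the grasp point (between the pads) lies 2 mm behind it; z points along the fingers, y is the line along which they close (so a half turn about z gives the same grasp; the last joint's range is limited). The gripper opens to 85 mm and grips with 20 to 120 N. Pads are 22 mm wide; open, the fingers measure 114 mm over their backs; the gripper's body (76 mm by 85 mm) begins 54 mm behind the grasp point. The pads swing forward as they close: fully open they stand 13 mm farther back than shut.
Start: joints at [1.093, 0.332, -0.065, 1.46, 0.022, 1.35, -0.088], TCP at [0.275, -0.561, 0.248] pointing down, gripper open.
Joint ranges: [-2.6, 2.6], [-0.5, 2.12], [-1.47, 1.34], [0.16, 2.42], [-1.27, 4.41], [0.06, 2.06], [-2.6, 2.6]. Speed limits (rad/s): [2.22, 2.22, 2.79, 2.79, 3.14, 3.14, 3.14].

### API

Orientations are given as a unit quaternion [x, y, z, w].
In Python, from workcell import sensors, imaging, order, spotter gives the robot as it stands. The module is installed in compiled form; this text tells all that it offers.
- The arm moves only by the shell command python3 -m inch 'ROWS' [FORCE]. ROWS is JSON, a list that holds one entry, the list of rows, each a list of 7 numbers: the shift along the tool's x, y, z in m, then the turn, a rotation vector about the tool's x, y, z in rad, then the closure, from -1 (fully open) to 1 (shut). In form: [[[x, y, z, ax, ay, az, hand], ...]]. A call has 1 to 10 rows; each row is the pose to reach, as a shift and turn from the pose commanded when the call began, along the tool's axes at that moment; what a row does not reach only later rows make up. A row lasts 1/10 s, in which the tool goes at most 50 mm and 8.59 degrees, less where a joint would pass 70% of its speed; a pose out of reach is approached as far as the arm can. A call with a gripper value outside its range is refused whole. The fingers move at their own pace and stop on an object; FORCE is the grip in N (left out, the last holds). Time passes only in rows, so rows that repeat a pose let the fingers close. It gives the time, the measured TCP pose, the force, the opening and the grip force at its end, in the units of the state.
- sensors.get_obs(): the state, without advancing time (a new reading comes with each control period).
- imaging.camera(name): name is "scene" or "side" or "wrist"; returns the picture (384x512x3 uint8, blue, green, red); there is no depth.
- imaging.calibration(name): a dict with "mtx" (3x3 intrinsics, pixels), "D" ([k1, k2, p1, p2, k3] as OpenCV has them; the pictures are not rectified), "R" (3x3) and "t" (3): a world point X has camera coordinates R X + t; the wrist camera has in their place "tool_from_camera" (4x4, takes a point from camera to tool coordinates, whose origin is the TCP and whose axes are the flange's). Camera axes: x right, y down, z forward; pixel columns grow to the right and rows downward; lengths in m; the calibration is good to about 2 mm. A picture is of the moment at which its call begins: read the wrist's pose just before it. calibration takes no time and is no camera call.
- order.hand_in(): hands the job in; it is judged then, once.
Trained networks look in the newest picture that a camera, given by its name, has taken for a name from the list of things; names that differ only in an ending like _2 or _b are one class to them, and where a whole thing is asked for, a point or a joint stands for the part that bears it (a point fixed in the world has none). Each returns a list of dicts, best first, with "conf" (0 to 1); they miss things now and then, are a little off and sometimes report something else, mostly with a low value. They report only what shows in the picture. A call takes as long as a camera call. They do not tell look-alikes from the thing itself.
- spotter.look_for(label, camera): "pixel" ([column, row] in pixels, amid what is visible of it).
The state is a dict: "clock": time; "joint_pos": joint angles; "joint_velocities": joint speeds; "tau": joint torques, N m; "position": TCP position; "ee_rot": TCP orientation; "ft_force": force on the tool from outside, world axes, zero at the start; "torque": the same for the moment, N m; "grip_width": opening from 0.0 (shut) to 1.0 (fully open); "grasp_force": force on a finger pad.
Only numpy, scipy, OpenCV 4.12 (cv2) and the standard library are available. Lean on these libraries where they do the work, as an engineer would, in place of code of your own. Each camera call takes 0.05 s, during which the arm holds its last target. There are 200 camera calls.

## Working session

There is one attempt and no reset: what is moved stays moved. The work goes in short steps, Python scripts to look and compute and a shell command to move; the robot and the scene stay as the last step left them, time stands still between calls to the robot, and variables do not carry over. Pictures are saved under pics/ and viewed, at most 10 in all, crops included, and the job is handed in when it is done.

```bash
mkdir -p pics; cat > h.py <<'E'
import numpy as np, cv2
from workcell import sensors, imaging, order, spotter
from scipy.spatial.transform import Rotation as R
def cam(name):
    c=imaging.calibration(name); K=np.array(c["mtx"]);D=np.array(c["D"],float)
    if "R" in c: return K,D,np.array(c["R"]),np.array(c["t"]).ravel()
    o=sensors.get_obs(); T=np.eye(4);T[:3,:3]=R.from_quat(o["ee_rot"]).as_matrix();T[:3,3]=o["position"]
    M=np.linalg.inv(T@np.array(c["tool_from_camera"])); return K,D,M[:3,:3],M[:3,3]
def at_z(c,px,z):
    K,D,r,t=c; u=cv2.undistortPoints(np.array([[px]],float),K,D)[0,0]
    d=r.T@np.array([u[0],u[1],1]); o=-r.T@t
    return o+d*(z-o[2])/d[2]
def proj(c,P):
    K,D,r,t=c; return cv2.projectPoints(np.array(P,float).reshape(-1,3),cv2.Rodrigues(r)[0],t,K,D)[0][:,0]
E
python3 - <<'E'
from h import *
ims=[]
for n in("scene","side","wrist"):
    im=imaging.camera(n);cv2.imwrite(f"pics/{n}0.png",im)
    c=cam(n)
    for l in("filter_cap","filter_housing","closed_filter"):
        for d in spotter.look_for(l,n)[:5]:
            z=.14 if l=="filter_cap" else .05
            print(n,l,np.round(d["pixel"]),round(d["conf"],2),at_z(c,d["pixel"],z).round(3))
    print(n,"campos",(-c[2].T@c[3]).round(3))
o=sensors.get_obs();print(o)
E
```

```text
scene filter_cap [256. 196.] 0.97 [0.5   0.062 0.14 ]
scene filter_cap [209. 292.] 0.94 [0.445 0.314 0.14 ]
scene filter_cap [302. 206.] 0.87 [0.406 0.051 0.14 ]
scene filter_cap [192. 215.] 0.6 [0.576 0.175 0.14 ]
scene filter_housing [255. 233.] 0.93 [0.499 0.069 0.05 ]
scene closed_filter [306. 164.] 0.57 [ 0.514 -0.26   0.05 ]
scene closed_filter [256. 198.] 0.38 [ 0.558 -0.045  0.05 ]
scene campos [0.211 0.613 0.564]
side filter_cap [236. 174.] 0.89 [ 0.506 -0.015  0.14 ]
side filter_cap [306. 198.] 0.75 [ 0.662 -0.13   0.14 ]
side filter_cap [246. 158.] 0.44 [0.523 0.088 0.14 ]
side filter_housing [242. 202.] 0.61 [0.518 0.007 0.05 ]
side closed_filter [229. 274.] 0.93 [ 0.514 -0.268  0.05 ]
side campos [ 0.589 -0.794  0.502]
wrist campos [ 0.339 -0.53   0.375]
{'clock': 0.6, 'joint_pos': array([ 1.09339446,  0.33220516, -0.06469719,  1.46010809,  0.02164563,
        1.34988303, -0.08847322]), 'joint_velocities': array([ 0.00011255, -0.00075688, -0.00062036, -0.00127193,  0.00085272,
        0.00168509, -0.00165911]), 'tau': array([-3.77547958e-04, -6.24950981e+01,  4.90483968e-02, -3.91696751e+01,
        1.65708165e-02,  1.70310766e-03, -2.44842073e-05]), 'position': array([ 0.27456451, -0.5614871 ,  0.24833044]), 'ee_rot': array([ 9.74251403e-01,  2.25464414e-01, -1.72344322e-06,  4.86614019e-05]), 'ft_force': array([ 0.06881325, -0.21346696, -0.82079226]), 'torque': array([ 0.02755889,  0.03756566, -0.05526002]), 'grasp_force': 0.0, 'grip_width': 1.0007214365008499}
```

View pics/scene0.png

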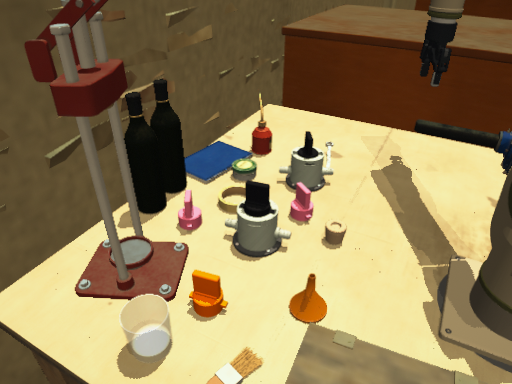

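View pics/side0.png

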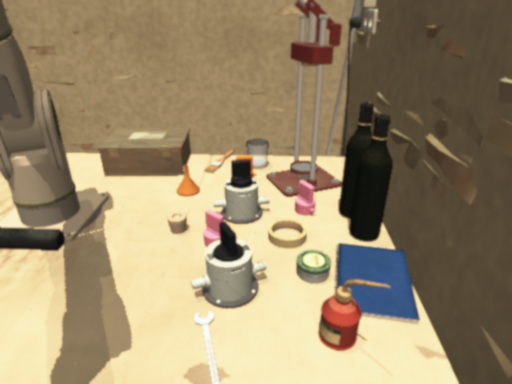

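Scene: black caps at (257,196), broadside with its wing in line with the barbs and standing proud, and at (308,140), wing edge-on across the barbs. The pink ones at (190,215) and (302,205) and the orange one at (208,292) are look-alikes. The (257,196) cap, at (241,172) in the side view, fits the open filter. I'll confirm it in a crop and triangulate.

```bash
python3 - <<'E'
from h import *
from scipy.optimize import least_squares
S=cv2.imread("pics/scene0.png");D=cv2.imread("pics/side0.png")
a=S[170:260,210:310];b=D[145:235,190:290]
cv2.imwrite("pics/crop.png",np.hstack([cv2.resize(x,None,fx=4,fy=4,interpolation=cv2.INTER_CUBIC) for x in(a,b)]))
cs,cd=cam("scene"),cam("side")
# black masks; fit wing (50x14, z 106..154) + plug (56 disc z .09-.106) hull silhouette above rim
def mask(im,box):
    x0,y0,x1,y1=box; m=np.zeros(im.shape[:2],np.uint8); m[y0:y1,x0:x1]=(im[y0:y1,x0:x1].max(2)<50)*1
    n,l,s,_=cv2.connectedComponentsWithStats(m); k=1+np.argmax(s[1:,4]); print(s[k]); return (l==k)
ms=mask(S,(235,170,285,225)); md=mask(D,(222,150,262,192))
th=np.linspace(0,2*np.pi,40)
def sil(c,x,y,w,shape):
    out=np.zeros(shape,np.uint8)
    Rz=np.array([[np.cos(w),-np.sin(w)],[np.sin(w),np.cos(w)]])
    def add(P):
        P=np.array(P,float);P[:,:2]=P[:,:2]@Rz.T+[x,y]
        q=cv2.convexHull((proj(c,P)*16).astype(np.int32)); cv2.fillConvexPoly(out,q,255,cv2.LINE_AA,4)
    add([[sx*.025,sy*.007,z] for sx in(-1,1) for sy in(-1,1) for z in(.106,.154)])
    add([[.028*np.cos(t),.028*np.sin(t),z] for t in th for z in(.09,.106)])
    return out/255.
def cost(p):
    e=0
    for c,m,box in((cs,ms,(235,170,285,205)),(cd,md,(222,150,262,184))):
        x0,y0,x1,y1=box; e+=np.abs(sil(c,*p,m.shape)-m)[y0:y1,x0:x1].sum()
    return e
from scipy.optimize import minimize
best=min((minimize(cost,[.515,.06,w],method="Nelder-Mead",options=dict(initial_simplex=[[.515,.06,w],[.535,.06,w],[.515,.08,w],[.515,.06,w+.3]])) for w in np.arange(-1.5,1.6,.3)),key=lambda r:r.fun)
print(best.x,np.degrees(best.x[2]),best.fun,ms.sum(),md.sum())
x,y,w=best.x
for n,c in(("scene",cs),("side",cd)):
    print(n,proj(c,[[x+s*.075*np.cos(w),y+s*.075*np.sin(w),.035] for s in(-1,1)]).round(1).tolist(),proj(c,[[x,y,.154]]).round(1).tolist())
E
```

```text
[240 181  34  36 806]
[231 162  21  25 413]
[0.51282433 0.03622046 1.14337042] 65.51029922272885 239.74117647058824 806 413
scene [[282.0, 215.5], [228.4, 241.2]] [[256.9, 182.5]]
side [[227.0, 215.1], [254.6, 190.2]] [[240.7, 160.2]]
```

View pics/crop.png

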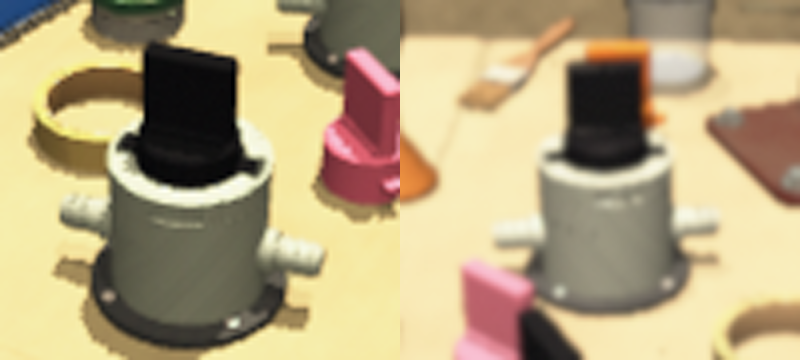

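The crop confirms it: a black cap standing proud, wing in line with the barbs (scene barb tips at about (225.5,222) and (290.5,235.5); side (214,204) and (269,200)). The pink and orange ones are excluded. The silhouette yaw is doubtful, so I'll use the barb tips and wing corners instead.

```bash
python3 - <<'E'
from h import *
cs,cd=cam("scene"),cam("side")
for c,l,r in((cs,(225.5,222),(290.5,235.5)),(cd,(214,204),(269,200))):
    A,B=at_z(c,l,.035),at_z(c,r,.035); print("barbs",A.round(3),B.round(3),"mid",((A+B)/2).round(4),np.linalg.norm(A-B).round(3),np.degrees(np.arctan2(*(B-A)[1::-1])).round(1))
for c,l,r in((cs,(247,181.5),(269,184.5)),(cd,(232.5,161),(250,161))):
    A,B=at_z(c,l,.154),at_z(c,r,.154); print("wing",A.round(3),B.round(3),"mid",((A+B)/2).round(4),np.linalg.norm(A-B).round(3),np.degrees(np.arctan2(*(B-A)[1::-1])).round(1))
E
```

```text
barbs [0.584 0.051 0.035] [0.436 0.024 0.035] mid [0.5099 0.0378 0.035 ] 0.151 -169.6
barbs [0.441 0.022 0.035] [0.585 0.05  0.035] mid [0.5132 0.0357 0.035 ] 0.146 10.9
wing [0.532 0.043 0.154] [0.488 0.031 0.154] mid [0.5101 0.0369 0.154 ] 0.046 -165.7
wing [0.493 0.031 0.154] [0.536 0.032 0.154] mid [0.5146 0.0314 0.154 ] 0.043 2.4
```

```bash
python3 -m inch '[[[0.017,-0.015,-0.01,0,0,-0.07,-1],[0.05,-0.046,-0.03,0,0,-0.2,-1],[0.085,-0.077,-0.04,0,0,-0.34,-1],[0.12,-0.108,-0.04,0,0,-0.48,-1],[0.155,-0.14,-0.04,0,0,-0.62,-1],[0.19,-0.172,-0.04,0,0,-0.76,-1],[0.225,-0.204,-0.04,0,0,-0.9,-1],[0.26,-0.236,-0.04,0,0,-1.04,-1],[0.29,-0.264,-0.04,0,0,-1.18,-1],[0.31,-0.282,-0.04,0,0,-1.3,-1]]]'
cat >> h.py <<'E'
def need(x,y,z,yaw):
    o=sensors.get_obs(); r=R.from_quat(o["ee_rot"]); T=R.from_matrix(np.array([[np.cos(yaw),np.sin(yaw),0],[np.sin(yaw),-np.cos(yaw),0],[0,0,-1]]))
    print("clock",round(o["clock"],2),"pos",o["position"].round(4),"toolx yaw",np.degrees(np.arctan2(*r.as_matrix()[1::-1,0])).round(2),"q",o["joint_pos"].round(2),"F",o["ft_force"].round(1),"M",o["torque"].round(2),"w",round(o["grip_width"],3),round(o["grasp_force"],1))
    print("shift",(r.inv().apply(np.array([x,y,z])-o["position"])).round(4),"rot",(r.inv()*T).as_rotvec().round(4))
E
python3 -c "
from h import *
need(.512,.037,.285,np.radians(190.5))"
```

```text
clock: 1.6
position: [0.4301, -0.1688, 0.2887]
ee_rot: [0.636, 0.772, 0.0, 0.0]
ft_force: [-0.8, -0.7, -0.8]
grip_width: 1.0
grasp_force: 0.0
clock 1.6 pos [ 0.4301 -0.1688  0.2887] toolx yaw 101.04 q [ 0.76 -0.03 -0.47  1.79 -0.01  1.38  0.49] F [-0.8 -0.7 -0.8] M [-0.04  0.02 -0.01] w 1.0 0.0
shift [0.1863 0.1198 0.0037] rot [ 2.0000e-04  1.1000e-03 -1.5613e+00]
```

```bash
python3 -m inch '[[[0.02,0.013,0,0,0,-0.14,-1],[0.055,0.035,0,0,0,-0.28,-1],[0.09,0.058,0,0,0,-0.42,-1],[0.125,0.08,0,0,0,-0.56,-1],[0.155,0.1,0,0,0,-0.7,-1],[0.175,0.113,0,0,0,-0.84,-1],[0.186,0.12,0,0,0,-0.98,-1],[0.186,0.12,0,0,0,-1.12,-1],[0.186,0.12,0,0,0,-1.26,-1],[0.186,0.12,0,0,0,-1.4,-1]]]'
python3 -m inch '[[[0,0,0,0,0,-0.13,-1],[0,0,0,0,0,-0.16,-1],[0,0,0,0,0,-0.16,-1]]]'
python3 -c "
from h import *
need(.512,.037,.285,np.radians(190.5))
c=cam('wrist');im=imaging.camera('wrist')
for p in proj(c,[[.512,.037,.154],[.512+.025*.983,.037+.025*.182,.154],[.512-.025*.983,.037-.025*.182,.154]]):
    print(p); 
cv2.imwrite('pics/w1.png',im)
for l in ('filter_cap','filter_housing'):
  for d in spotter.look_for(l,'wrist'): print(l,d)
"
```

```text
clock: 2.6
position: [0.5131, 0.033, 0.2884]
ee_rot: [-0.01, 1.0, -0.0, 0.0]
ft_force: [1.0, 0.7, -0.3]
grip_width: 0.999
grasp_force: 0.0
clock: 2.9
position: [0.5131, 0.0328, 0.2884]
ee_rot: [-0.085, 0.996, -0.0, 0.0]
ft_force: [-0.3, -0.3, 0.5]
grip_width: 0.999
grasp_force: 0.0
clock 2.9 pos [0.5131 0.0328 0.2884] toolx yaw -170.21 q [ 0.54  0.13 -0.75  1.66  0.09  1.39  1.52] F [-0.3 -0.3  0.5] M [-0.01 -0.02  0.  ] w 0.999 0.0
shift [0.0004 0.0043 0.0034] rot [-0.0002  0.0001 -0.0123]
[260.40516809 183.19737987]
[260.62280223 206.56760658]
[260.17543017 158.58676605]
filter_cap {'pixel': [259.0, 173.1], 'conf': 0.87}
filter_cap {'pixel': [399.6, 182.1], 'conf': 0.72}
filter_cap {'pixel': [257.0, 264.7], 'conf': 0.63}
filter_cap {'pixel': [165.8, 112.0], 'conf': 0.6}
filter_cap {'pixel': [50.0, 126.2], 'conf': 0.31}
filter_housing {'pixel': [256.6, 145.8], 'conf': 0.71}
```

View pics/w1.png

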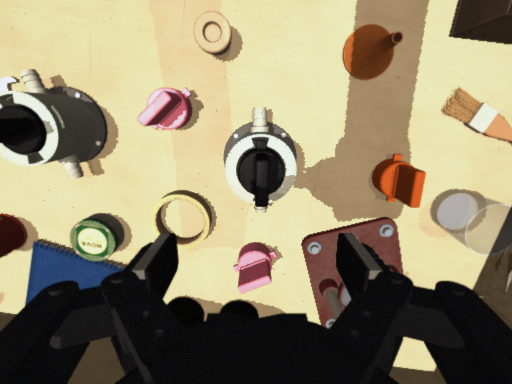

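The wrist picture shows the open filter at (260,165), with barbs at (260,110) and (261,208) and the wing along the column at about 262. That agrees with the prediction. I'll measure in an enlarged crop.

```bash
python3 - <<'E'
from h import *
im=cv2.imread("pics/w1.png")[100:220,215:305]
g=np.clip(im.astype(float)*1,0,255)
g=(255*(g/255)**.5).astype(np.uint8)
cv2.imwrite("pics/w1c.png",cv2.resize(g,None,fx=5,fy=5,interpolation=cv2.INTER_CUBIC))
E
```

```text
(no output)
```

View pics/w1c.png

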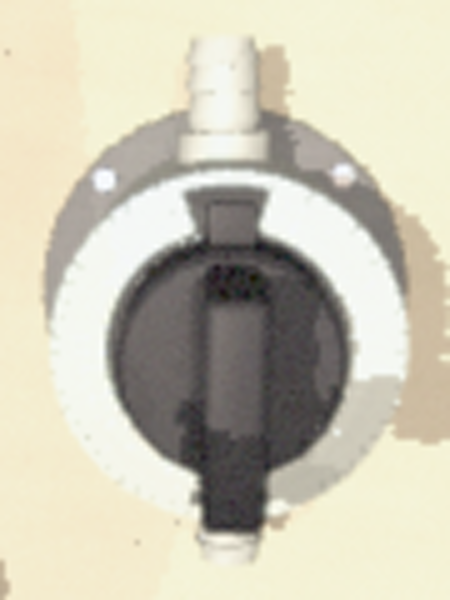

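```bash
python3 - <<'E'
from h import *
c=cam("wrist")  # arm has not moved
f=lambda u,v:(215+u/5,100+v/5)
for n,p,z in(("wingfar",(236,300),.154),("wingnear",(235,530),.154),("rim",(229,345),.09),("barb1",(225,37),.035),("barb2",(229,562),.035)):
    print(n,at_z(c,f(*p),z).round(4))
A,B=at_z(c,f(225,37),.035),at_z(c,f(229,562),.035);print("barbmid",((A+B)/2).round(4),np.linalg.norm(A-B),np.degrees(np.arctan2(*(B-A)[1::-1])))
A,B=at_z(c,f(237,300),.154),at_z(c,f(235,530),.154);print("wingmid",((A+B)/2).round(4),np.linalg.norm(A-B),np.degrees(np.arctan2(*(B-A)[1::-1])))
print((-c[2].T@c[3]).round(3))
need(.512,.0355,.15,np.radians(190))
E
```

```text
wingfar [0.4885 0.0347 0.154 ]
wingnear [0.5357 0.0429 0.154 ]
rim [0.5109 0.0383 0.09  ]
barb1 [0.4386 0.0253 0.035 ]
barb2 [0.5884 0.0528 0.035 ]
barbmid [0.5135 0.039  0.035 ] 0.15220438819978704 10.390303585017493
wingmid [0.5121 0.0389 0.154 ] 0.04795437353128807 9.585686098563096
[0.443 0.021 0.415]
clock 3.05 pos [0.5131 0.0328 0.2883] toolx yaw -170.22 q [ 0.54  0.13 -0.75  1.66  0.09  1.39  1.52] F [ 0.6 -0.   0.2] M [-0.   -0.01  0.02] w 0.998 0.0
shift [0.0007 0.0028 0.1383] rot [-0.0001  0.0001 -0.0038]
```

```bash
python3 -m inch '[[[0,0.005,0.03,0,0,0,-1],[0,0.005,0.07,0,0,0,-1],[0,0.005,0.105,0,0,0,-1],[0,0.005,0.13,0,0,0,-1],[0,0.005,0.145,0,0,0,-1],[0,0.005,0.151,0,0,0,-1],[0,0.005,0.151,0,0,0,-1],[0,0.005,0.151,0,0,0,-1]]]'
python3 -c "
from h import *
need(.5121,.038,.137,np.radians(189.8))"
```

```text
clock: 3.85
position: [0.513, 0.0379, 0.1385]
ee_rot: [-0.086, 0.996, -0.0, 0.001]
ft_force: [0.1, -0.1, 0.3]
grip_width: 0.997
grasp_force: 0.0
clock 3.85 pos [0.513  0.0379 0.1385] toolx yaw -170.09 q [ 0.5   0.26 -0.74  1.85  0.2   1.1   1.43] F [ 0.1 -0.1  0.3] M [ 0.03 -0.01  0.03] w 0.997 0.0
shift [0.0009 0.0003 0.0015] rot [-0.0004  0.0017  0.0019]
```

```bash
python3 -m inch '[[[0.001,0,0.001,0,0,0,0],[0.001,0,0.001,0,0,0,0.4],[0.001,0,0.001,0,0,0,1],[0.001,0,0.001,0,0,0,1],[0.001,0,0.001,0,0,0,1],[0.001,0,0.001,0,0,0,1],[0.001,0,0.001,0,0,0,1],[0.001,0,0.001,0,0,0,1],[0.001,0,0.001,0,0,0,1],[0.001,0,0.001,0,0,0,1]]]' 60
python3 -c "
from h import *
need(.5121,.038,.137,np.radians(189.8))"
```

```text
clock: 4.85
position: [0.5114, 0.0376, 0.1364]
ee_rot: [-0.086, 0.996, -0.0, 0.0]
ft_force: [-0.3, -0.3, 2.6]
grip_width: 0.156
grasp_force: 61.0
clock 4.85 pos [0.5114 0.0376 0.1364] toolx yaw -170.08 q [ 0.5   0.26 -0.74  1.86  0.2   1.09  1.43] F [-0.3 -0.3  2.6] M [-0.09  0.05  0.08] w 0.156 61.0
shift [-0.0008  0.0003 -0.0006] rot [-0.0001  0.0002  0.0021]
```

```bash
python3 -m inch '[[[0,0,0.004,0,0,0,1],[0,0,0.009,0,0,0,1],[0,0,0.014,0,0,0,1],[0,0,0.019,0,0,0,1],[0,0,0.022,0,0,0,1],[0,0,0.022,0,0,0,1],[0,0,0.022,0,0,0,1]]]'
python3 -c "
from h import *
need(.5121,.038,.1145,np.radians(189.8))"
```

```text
clock: 5.55
position: [0.5114, 0.0376, 0.1141]
ee_rot: [-0.087, 0.996, -0.0, 0.0]
ft_force: [-1.9, -0.4, 8.1]
grip_width: 0.154
grasp_force: 61.8
clock 5.55 pos [0.5114 0.0376 0.1141] toolx yaw -170.07 q [ 0.48  0.29 -0.73  1.88  0.22  1.05  1.41] F [-1.9 -0.4  8.1] M [-0.07  0.33  0.07] w 0.154 61.8
shift [-0.0007  0.0003 -0.0004] rot [-0.0001  0.0002  0.0022]
```

```bash
python3 -m inch '[[[0,0,0,0,0,0.08,1],[0,0,0,0,0,0.16,1],[0,0,0,0,0,0.24,1],[0,0,0,0,0,0.32,1],[0,0,0,0,0,0.4,1],[0,0,0,0,0,0.5,1],[0,0,0,0,0,0.6,1],[0,0,0,0,0,0.7,1],[0,0,0,0,0,0.7,1]]]'
python3 -c "
from h import *
need(.5121,.038,.1145,np.radians(189.8-85))"
```

```text
clock: 6.45
position: [0.5119, 0.0378, 0.1145]
ee_rot: [0.262, 0.965, 0.0, 0.001]
ft_force: [0.6, 0.7, 6.0]
grip_width: 0.155
grasp_force: 61.9
clock 6.45 pos [0.5119 0.0378 0.1145] toolx yaw 149.62 q [ 0.4   0.27 -0.63  1.88  0.18  1.04  0.74] F [0.6 0.7 6. ] M [ 0.02  0.03 -0.05] w 0.155 61.9
shift [-0.0001  0.0003 -0.    ] rot [0.0012 0.0008 0.7822]
```

```bash
python3 -m inch '[[[0,0,0,0,0,0.1,1],[0,0,0,0,0,0.2,1],[0,0,0,0,0,0.3,1],[0,0,0,0,0,0.4,1],[0,0,0,0,0,0.5,1],[0,0,0,0,0,0.6,1],[0,0,0,0,0,0.7,1],[0,0,0,0,0,0.78,1],[0,0,0,0,0,0.79,1],[0,0,0,0,0,0.79,1]]]'
python3 -c "
from h import *
need(.5121,.038,.1265,np.radians(189.8-85))"
```

```text
clock: 7.45
position: [0.5119, 0.0378, 0.1145]
ee_rot: [0.612, 0.791, 0.0, 0.001]
ft_force: [0.2, 0.1, 6.3]
grip_width: 0.151
grasp_force: 61.9
clock 7.45 pos [0.5119 0.0378 0.1145] toolx yaw 104.53 q [ 0.3   0.25 -0.52  1.89  0.15  1.04 -0.02] F [0.2 0.1 6.3] M [ 0.09 -0.   -0.03] w 0.151 61.9
shift [ 0.0002  0.0002 -0.012 ] rot [ 0.0015  0.0004 -0.0047]
```

```bash
python3 -m inch '[[[0,0,-0.003,0,0,0,1],[0,0,-0.006,0,0,0,1],[0,0,-0.009,0,0,0,1],[0,0,-0.011,0,0,0,1],[0,0,-0.011,0,0,0,1]]]'
python3 -c "
from h import *
need(.5121,.038,.1265,np.radians(189.8-85))"
```

```text
clock: 7.95
position: [0.5119, 0.0378, 0.1255]
ee_rot: [0.612, 0.791, 0.001, 0.001]
ft_force: [0.5, 0.3, 5.0]
grip_width: 0.154
grasp_force: 61.5
clock 7.95 pos [0.5119 0.0378 0.1255] toolx yaw 104.55 q [ 0.31  0.24 -0.52  1.88  0.14  1.06 -0.02] F [0.5 0.3 5. ] M [ 0.1  -0.3  -0.03] w 0.154 61.5
shift [ 0.0002  0.0003 -0.001 ] rot [ 0.0015  0.0002 -0.0043]
```

```bash
python3 -m inch '[[[0,0,-0.001,0,0,0,1],[0,0,-0.002,0,0,0,1],[0,0,-0.002,0,0,0,1]]]'
python3 -c "
from h import *
need(.5121,.038,.1265,np.radians(189.8-85))"
```

```text
clock: 8.25
position: [0.5117, 0.0377, 0.1266]
ee_rot: [0.612, 0.791, 0.001, 0.0]
ft_force: [6.9, 0.2, -5.2]
grip_width: 0.155
grasp_force: 60.3
clock 8.25 pos [0.5117 0.0377 0.1266] toolx yaw 104.55 q [ 0.31  0.24 -0.52  1.88  0.13  1.06 -0.01] F [ 6.9  0.2 -5.2] M [ 0.36 -1.53 -0.01] w 0.155 60.3
shift [0.0002 0.0004 0.0001] rot [ 0.0012 -0.0003 -0.0043]
```

The force flipped right at the locked height, so the cap is held by its notch. I'll ease off 1 mm, open and retreat.

```bash
python3 -m inch '[[[0,0,0.001,0,0,0,1],[0,0,0.001,0,0,0,0.5],[0,0,0.001,0,0,0,0],[0,0,0.001,0,0,0,-1],[0,0,0.001,0,0,0,-1],[0,0,0.001,0,0,0,-1],[0,0,0.001,0,0,0,-1],[0,0,0.001,0,0,0,-1]]]'
python3 -m inch '[[[0,0,-0.01,0,0,0,-1],[0,0,-0.04,0,0,0,-1],[0,0,-0.08,0,0,0,-1],[0,0,-0.12,0,0,0,-1],[-0.02,0,-0.15,0,0,0,-1],[-0.05,0,-0.16,0,0,0,-1],[-0.08,0,-0.16,0,0,0,-1],[-0.08,0,-0.16,0,0,0,-1],[-0.08,0,-0.16,0,0,0,-1]]]'
python3 - <<'E'
from h import *
need(.5121,.038,.28,0)
out=[]
for n in("scene","side"):
    im=imaging.camera(n);c=cam(n); u,v=proj(c,[[.512,.038,.1]])[0].astype(int)
    p=proj(c,[[.512,.038,.144],[.512,.038,.154]]);print(n,p.round(1)-[u-45,v-45])
    out.append(cv2.resize(im[v-45:v+45,u-45:u+45],None,fx=4.4,fy=4.4,interpolation=cv2.INTER_CUBIC))
cv2.imwrite("pics/after.png",np.hstack(out))
E
```

```text
clock: 9.05
position: [0.5112, 0.0376, 0.1263]
ee_rot: [0.612, 0.791, -0.0, 0.0]
ft_force: [-0.1, -0.9, 0.7]
grip_width: 0.998
grasp_force: 0.0
clock: 9.95
position: [0.5313, -0.0401, 0.2867]
ee_rot: [0.612, 0.791, 0.0, -0.0]
ft_force: [-0.1, 0.7, -0.8]
grip_width: 1.001
grasp_force: 0.0
clock 9.95 pos [ 0.5313 -0.0401  0.2867] toolx yaw 104.48 q [ 0.41  0.14 -0.47  1.63  0.06  1.39  0.19] F [-0.1  0.7 -0.8] M [0.02 0.01 0.02] w 1.001 0.0
shift [0.0805 0.0009 0.0068] rot [-0.0000e+00 -4.0000e-04  1.8236e+00]
scene [[45.8 28.1]
 [45.9 24. ]]
side [[45.5 29.6]
 [45.4 26. ]]
```

View pics/after.png

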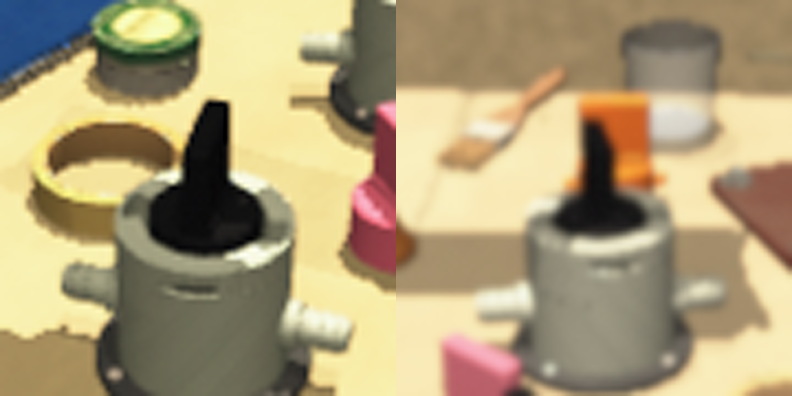

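The wing lies across the barbs, at the locked height: at the start the grip was at z 0.1364 m, and the upward stop came at 0.1265 m, 10 mm lower.

```bash
python3 -c "
from workcell import order
print(order.hand_in())"
```

```text
the job is handed in; nothing more can be done
None
```

I closed the open filter: its cap was pushed down, turned about 85° clockwise, and rose to the locked height, where an upward tug confirmed the notch held it. I let go, backed the arm clear and handed the job in at about 10 s on the robot clock; no verdict came back.

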